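# Clear the offcut and set the batten to the saw stop

## Task

The end of the batten on the sawing board has just been trimmed and the offcut is still lying under the length stop: first clear the offcut away into the open offcut box, then flip the length stop fully down, and then bring the batten along the fence until its sawn end butts flush against the stop, with its back flat against the fence along its whole length. Leave the other tools and things on the bench where they are.

Things in the scene. Friction and masses are not known exactly. Their poses are not given: they have to be found in the camera images.
- station: the sawing board, fixed to the bench: a plywood bed 18 mm thick (top 18 mm above the bench). Origin on the bench under the bed; the bed reaches from x = -85 to +115 mm and y = -235 to +235 mm of this frame, whose yaw is that of the whole station; the fence runs along y
- fence_face (a point): middle of the fence's face turned to the batten (and the robot): x = 60 mm, y = 0, 28 mm above the bench in the station's frame. The wooden fence runs along the station's y over the whole bed, 20 mm high (top 38 mm above the bench), 25 mm thick; behind it, to x = 115 mm, lies an aluminium track of the same height
- stop (a joint): the flip-down length stop, an aluminium arm on a hinge behind the fence, axis parallel to the fence. 0 rad = fully down (against its end stop); grows as the arm swings up and back, away from the robot; 1.57 = upright, 2.4 = leaning right back. A stiff hinge: it stays where it is left and takes 1 to 3 N at the arm's end to turn
- stop_hinge (a point): middle of the stop's hinge: x = 100, y = -150 mm, 56 mm above the bench in the station's frame; its carriage rises to 64 mm. The arm is 85 mm long from here, 13 mm deep, 12 mm thick along y, with a blade over its outer 35 mm. Fully down it lies level, pointing to the robot over the fence, its top 62 mm above the bench, the blade hanging at station x = 15 to 50 mm, 21 to 62 mm above the bench
- stop_face (a point): centre of the blade's face turned to the batten (to the station's +y): always 6 mm to +y of the hinge point along the fence; 67.5 mm out along the arm and, when down, 14.5 mm below the hinge axis
- batten_center (a point): centre of the planed softwood batten, 45 mm (x) x 240 mm (y, its length) x 45 mm high, about 0.25 kg, loose on the bed; its top is 63 mm above the bench
- batten_end (a point): centre of the batten's sawn end, the one turned to the stop: 120 mm to -y of its centre in its own frame
- batten_tail (a point): centre of the batten's other end, 120 mm to +y of its centre
- offcut_center (a point): centre of the trimmed offcut, a short piece of the same batten, 45 mm (x) x 60 mm (y) x 45 mm high, about 65 g, loose on the bed where the stop's blade comes down
- offcut_box: open plywood offcut box, 200 mm (x) x 130 mm (y) x 75 mm high, walls and floor 6 mm, fixed to the bench; origin under its centre; a few old scraps up to 30 mm high lie at its +x end (beyond x = +25 mm). It stands left or right of the sawing board; a closed grey fastener case of the same outline, 51 mm high, stands on the other side
- pencil: flat carpenter's pencil, 12 x 180 x 8 mm, lying on the front strip of the sawing board; origin at its underside's centre (not part of the job)
- tenon_saw: tenon saw with a wooden handle and brass back, about 90 x 345 x 24 mm, lying flat behind the sawing board; origin at its underside (not part of the job)
- try_square: try square, wooden stock 115 x 28 x 18 mm with a steel blade 150 mm long, lying flat behind and to the right; origin under the stock's centre (not part of the job)
- tape_measure: tape measure, 62 x 36 x 62 mm, standing behind the sawing board; origin at its underside's centre (not part of the job)
- screw_jar: glass jar, 66 mm wide, 75 mm high, behind the sawing board; origin at its underside's centre (not part of the job)
- glue_bottle: glue bottle, 60 mm wide, 160 mm high, standing behind and to the left; origin at its underside's centre (not part of the job)

How it is judged (in metres and radians):
On the way, in this order (a step that is already met when the one before it is completed fails the run):
1. the offcut lies in the offcut box (x of offcut_center in the frame of offcut_box between -0.094 and 0.094 m and y of offcut_center in the frame of offcut_box between -0.059 and 0.059 m and z of offcut_center in the frame of offcut_box between 0 and 0.068 m), for 0.2 s.
2. the length stop is fully down (value of joint stop below 0.05 rad), for 0.2 s.
At the end, for the whole second after the job is handed in: The offcut lies in the offcut box below its rim, the stop is fully down (within 0.05 rad), and the batten lies on the bed with its sawn end within 2.5 mm of the stop's face and its back within 2.5 mm of the fence at both of its ends (all of step 1 and value of joint stop below 0.05 rad and y of batten_end in the frame of stop_face between -0.0025 and 0.0025 m and x of batten_end in the frame of station between 0.035 and 0.04 m and z of batten_end in the frame of station between 0.0375 and 0.0435 m and x of batten_tail in the frame of station between 0.035 and 0.04 m and z of batten_tail in the frame of station between 0.0375 and 0.0435 m); the robot touches nothing.
It fails at once if another thing on the bench is moved by more than 30 mm (distance of any of pencil, tenon_saw, try_square, tape_measure, screw_jar, glue_bottle from where it was at the start of the episode above 0.03 m).
It also fails if it takes over 72 s, if anything falls off the work surface, if the arm or the gripper's body presses on something with over 40 N, if the wrist force passes 120 N, or if a joint passes its speed limit or range.

## Robot

A 6-joint arm with a two-finger parallel gripper is mounted at the origin on the work surface. World frame = base frame: x ahead of the robot, y to its left, z up, the work surface at z = 0. Lengths are in m, angles in degrees, forces in N, time in s.
With the tool pointing down it reaches from about 0.4 to 0.825 m from the base axis. Payload 7 kg.
Tool frame: the origin (TCP) lies at the very end of the fingers, on their centre line; the grasp point (between the pads) lies 19 mm behind it (ctrl.tcp_to_grasp is the distance from the TCP to the grasp point, in m); z points along the fingers, y is the direction in which the jaws open and shut (so a half turn about z gives the same grasp; the last joint's range is limited). The gripper opens to 88 mm and grips with 3 to 60 N. Pads are 19 mm wide; open, the fingers measure 130 mm over their backs; the gripper's body (78 mm by 193 mm) begins 47 mm behind the grasp point.
Start: joints at [-46.92, 20.546, 0.682, 0, -70.136, -16.507], TCP at [0.302, -0.604, 0.227] pointing down, gripper open.
Joint ranges: [-176.03, 176.03], [-82.01, 121.73], [-58.28, 71.71], [-173.87, 95.51], [-174.79, -0.11], [-173.66, 173.66]. Speed limits (degrees/s): [136.94, 136.94, 172.46, 180, 180, 180].

## Interface

Orientations are given as [roll, pitch, yaw] about the fixed x, y, z axes, in that order (R = Rz(yaw) Ry(pitch) Rx(roll)).
In Python, from plant import ctrl gives the robot as it stands.
- The arm moves only by the tool jog_arm, never from a script. Its argument "commands" is a list of rows, each an object of numbers: "x", "y", "z": the shift along the tool's x, y, z in cm; "roll": the turn about the tool's z in rad. In form: [{"x": .., "y": .., "z": .., "roll": ..}, ...]. A call has 1 to 12 rows; each row shifts and turns the commanded pose from where the row before left it, along the tool's axes as they then stand; what a row does not reach is not made up. A row lasts 1/10 s, in which the tool goes at most 50 mm and 8.59 degrees, less where a joint would pass 70% of its speed; a pose out of reach is approached as far as the arm can. A call is refused whole if a number of a shift passes 5 or a number of a turn 0.15, either way. A call with a gripper value outside its range is refused whole. "gripper" is the finger opening in cm, from 0 to 8.76, set as the call begins (left out, the last holds). The fingers move at their own pace and stop on an object; the grip force is fixed at half the most. Time passes only in rows, so rows that do not move let the fingers close. It gives the time, the measured TCP pose, the force and the opening at its end, in the units of the state.
- ctrl.get_obs(): the state, without advancing time (a new reading comes with each control period).
- ctrl.snapshot(name): name is "scene" or "top" or "wrist"; returns a dict with "image" (384x512x3 uint8, red, green, blue), "mtx" (3x3 intrinsics, pixels), "position" and "orientation" of the camera in the world; the wrist camera has in their place "hand_eye" (4x4, takes a point from camera to tool coordinates, whose origin is the TCP and whose axes are the flange's). Camera axes: x right, y up, looking along -z (the intrinsics and any distortion apply to the point x, -y, -z); pixel columns grow to the right and rows downward; lengths in m; the calibration is good to about 2 mm. A picture is of the moment at which its call begins: read the wrist's pose just before it. There is no depth.
- ctrl.close_job(): hands the job in, once; it reports no verdict.
Trained networks look in the newest picture that a camera, given by its name, has taken for a name from the list of things; names that differ only in an ending like _2 or _b are one class to them, and where a whole thing is asked for, a point or a joint stands for the part that bears it (a point fixed in the world has none). Each returns a list of dicts, best first, with "confidence" (0 to 1); they miss things now and then, are a little off and sometimes report something else, mostly with a low value. They report only what shows in the picture. A call takes as long as a camera call.
- ctrl.search_frame(camera, query): "position" ([column, row] as shares, 0 to 1, of the picture: columns of its width, rows of its height, amid what is visible of it).
- ctrl.regions_of(camera, query): "mask" (384x512 bool, what is visible of it) and "position" ([column, row] as shares, 0 to 1, of the picture: columns of its width, rows of its height, amid what is visible of it).
The state is a dict: "clock": time; "joint_pos": joint angles; "qvel": joint speeds; "tau": joint torques, N m; "tool_pos": TCP position; "orientation": TCP orientation; "force": force on the tool from outside, world axes, zero at the start; "moment": the same for the moment, N m; "opening": finger opening in m.
Only numpy, scipy, OpenCV 4.12 (cv2) and the standard library are available. Lean on these libraries where they do the work, as an engineer would, in place of code of your own. Each camera call takes 0.05 s, during which the arm holds its last target.

## Working session

There is one attempt and no reset: what is moved stays moved. The work goes in short steps, Python scripts to look and compute and a tool call to move; the robot and the scene stay as the last step left them, time stands still between calls to the robot, and variables do not carry over. Pictures are saved under pics/ and viewed, and the job is handed in when it is done.

Besides the shell and the picture viewer there is one more tool, called after "Call:" in YAML: its name, and indented under it one key for each argument. jog_arm: Moves the arm, as the interface text tells. Its arguments: {"type":"object","properties":{"commands":{"type":"array"},"gripper":{"type":"number"}},"required":["commands"]}

```bash
ls; mkdir -p pics; python3 - <<'E'
from plant import ctrl
import cv2
for n in ("scene","top"):
    s=ctrl.snapshot(n); cv2.imwrite(f"pics/{n}0.png",s["image"][:,:,::-1])
    print(n,s["mtx"],s["position"],s["orientation"],[k for k in s])
o=ctrl.get_obs();print(o)
for q in ["station","stop","batten_center","offcut_center","offcut_box","pencil","fence_face","stop_hinge"]:
    for c in("scene","top"):
        try: print(q,c,[(r["confidence"],r["position"]) for r in ctrl.search_frame(c,q)][:3])
        except Exception as e: print(q,c,e)
E
```

```text
pics
scene [[361.47844571   0.         261.89555196]
 [  0.         361.47844571 193.37472721]
 [  0.           0.           1.        ]] [ 1.00001267 -0.71127961  0.83155394] [46.65880827  0.08194325 28.50875635] ['image', 'mtx', 'position', 'orientation']
top [[395.85928611   0.         258.75213045]
 [  0.         395.85928611 191.37871871]
 [  0.           0.           1.        ]] [0.48168281 0.00888842 1.22798086] [  5.5370739   -1.63004502 -88.36710722] ['image', 'mtx', 'position', 'orientation']
{'clock': 0.1, 'joint_pos': array([-4.69187339e+01,  2.05868434e+01,  6.39351297e-01, -1.58362126e-02,
       -7.01357519e+01, -1.65052880e+01]), 'qvel': array([-0.00473512, -0.19689373,  0.17750137,  0.07447512, -0.0076529 ,
       -0.01212398]), 'tau': array([-1.54279973e-03, -5.84164238e+01,  2.93752491e+01,  7.01572761e+00,
        1.01433191e-02, -7.33658680e-05]), 'tool_pos': array([ 0.30174211, -0.60332168,  0.22573035]), 'orientation': array([ 1.79915956e+02, -9.37741474e-03, -1.53429407e+02]), 'force': array([ 0.09605122, -0.44225869,  0.08227613]), 'moment': array([-0.019992
[... 210 characters left out ...]
, [0.4668, 0.5505]), (0.41, [0.4461, 0.5292])]
stop top []
batten_center scene [(0.65, [0.4893, 0.4458]), (0.34, [0.652, 0.4336])]
batten_center top [(0.9, [0.4324, 0.569])]
offcut_center scene [(0.96, [0.4043, 0.5589]), (0.56, [0.6561, 0.4326]), (0.33, [0.4629, 0.5529])]
offcut_center top [(0.62, [0.584, 0.5883])]
offcut_box scene [(0.87, [0.2639, 0.7081])]
offcut_box top [(0.84, [0.7426, 0.6448]), (0.65, [0.498, 0.587])]
pencil scene [(0.73, [0.4406, 0.456])]
pencil top [(0.6, [0.4416, 0.6445]), (0.31, [0.5865, 0.5839])]
fence_face scene [(0.85, [0.4445, 0.5276])]
fence_face top [(0.56, [0.4996, 0.5812])]
stop_hinge scene [(0.78, [0.4652, 0.5477])]
stop_hinge top [(0.61, [0.5932, 0.4964])]
```

View pics/scene0.png

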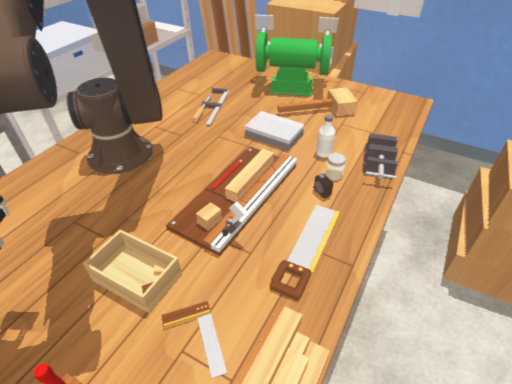

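View pics/top0.png

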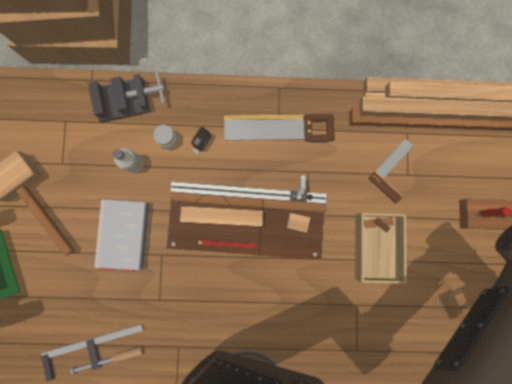

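The pictures show the board in the middle (top view around (247,225)) with the offcut at (298,222), the stop leaning back at (304,186) and the box on the right at (382,248). Next I'll measure these on zoomed crops.

```bash
cat > h.py <<'E'
import numpy as np, cv2
from scipy.spatial.transform import Rotation as R
def cam(s): return np.array(s["mtx"]),np.array(s["position"]),R.from_euler('xyz',s["orientation"],degrees=True).as_matrix()
def p2w(s,px,z):
    K,p,Rm=cam(s); px=np.atleast_2d(px).astype(float)
    d=np.c_[(px[:,0]-K[0,2])/K[0,0],-(px[:,1]-K[1,2])/K[1,1],-np.ones(len(px))]@Rm.T
    return p+d*((z-p[2])/d[:,2])[:,None]
def w2p(s,P):
    K,p,Rm=cam(s); q=(np.atleast_2d(P)-p)@Rm
    return np.c_[K[0,2]+K[0,0]*q[:,0]/-q[:,2],K[1,2]-K[1,1]*q[:,1]/-q[:,2]]
E
python3 - <<'E'
from plant import ctrl
from h import *
import pickle
for n,(x0,y0,x1,y1) in {"top":(160,165,420,295),"scene":(80,130,310,310)}.items():
    s=ctrl.snapshot(n); pickle.dump(s,open(f"{n}.pkl","wb"))
    im=s["image"][y0:y1,x0:x1,::-1]; f=3
    cv2.imwrite(f"pics/{n}_z.png",cv2.resize(im,None,fx=f,fy=f,interpolation=cv2.INTER_CUBIC))
    for q,z in [("batten_center",.063),("offcut_center",.063),("offcut_box",.075),("station",.018),("stop",.06)]:
        for r in ctrl.regions_of(n,q)[:2]:
            m=r["mask"].astype(np.uint8); c,_=cv2.findContours(m,0,2); c=max(c,key=cv2.contourArea)
            b=cv2.boxPoints(cv2.minAreaRect(c)); print(n,q,r["confidence"],m.sum(),b.round(1).tolist()); print("   ",p2w(s,b,z)[:,:2].round(4).tolist())
E
```

```text
top batten_center 0.89 1271 [[179.3000030517578, 221.60000610351562], [180.10000610351562, 205.6999969482422], [262.5, 210.10000610351562], [261.6000061035156, 225.89999389648438]]
    [[0.4997, 0.2084], [0.5461, 0.2082], [0.5406, -0.0336], [0.494, -0.0324]]
top batten_center 0.32 316 [[285.3999938964844, 227.39999389648438], [289.1000061035156, 212.5], [309.79998779296875, 217.6999969482422], [306.1000061035156, 232.5]]
    [[0.4919, -0.1024], [0.5357, -0.1124], [0.5223, -0.1739], [0.4785, -0.1637]]
top offcut_center 0.75 2508 [[224.0, 114.0], [333.0, 114.0], [333.0, 141.0], [224.0, 141.0]]
    [[0.826, 0.0901], [0.8382, -0.2394], [0.7549, -0.2402], [0.7435, 0.0871]]
top offcut_center 0.68 324 [[285.20001220703125, 227.60000610351562], [288.3999938964844, 212.6999969482422], [309.3999938964844, 217.1999969482422], [306.20001220703125, 232.10000610351562]]
    [[0.4911, -0.1018], [0.5351, -0.1103], [0.5237, -0.1726], [0.4797, -0.1639]]
top offcut_box 0.98 3628 [[354.0, 213.0], [406.0, 213.0], [406.0, 284.0], [354.0, 284.0]]
    [[0.5395, -0.3018], [0.544, -0.4559], [0.3386, -0.4543],
[... 1391 characters left out ...]
55.6999969482422, 317.1000061035156]]
    [[0.3521, -0.4734], [0.2865, -0.3055], [0.5737, -0.326], [0.6001, -0.4752]]
scene offcut_box 0.16 182 [[223.0, 214.0], [235.5, 201.5], [246.0, 212.0], [233.5, 224.5]]
    [[0.5593, -0.1365], [0.5641, -0.0757], [0.6135, -0.0982], [0.6071, -0.1565]]
scene station 0.72 4743 [[164.39999389648438, 225.89999389648438], [251.5, 122.30000305175781], [298.79998779296875, 162.0], [211.6999969482422, 265.70001220703125]]
    [[0.3985, -0.2182], [0.3446, 0.4023], [0.6258, 0.2541], [0.6041, -0.2695]]
scene stop 0.44 154 [[223.5, 213.5], [235.0, 202.0], [245.0, 212.0], [233.5, 223.5]]
    [[0.5507, -0.1227], [0.5553, -0.0657], [0.6032, -0.0874], [0.5973, -0.1422]]
```

View pics/top_z.png

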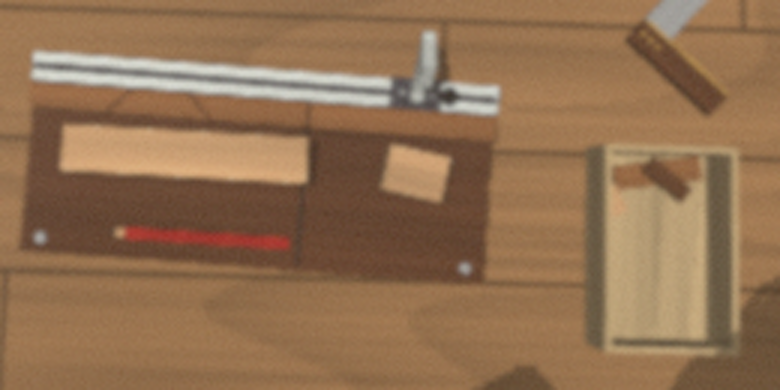

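View pics/scene_z.png

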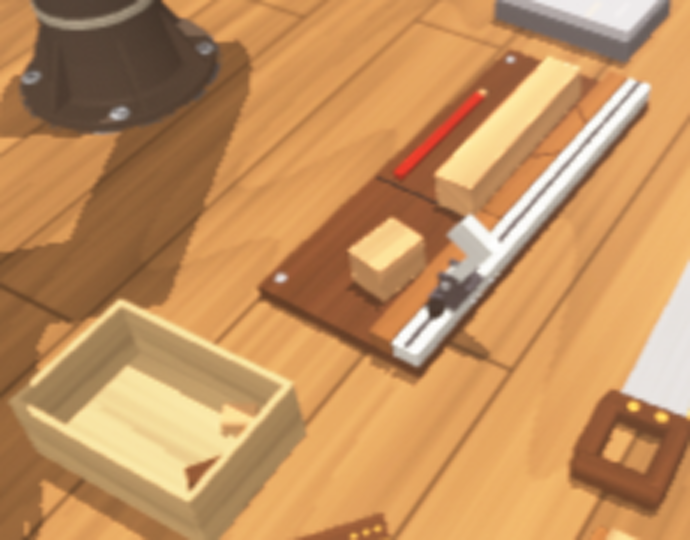

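```bash
cat > fit.py <<'E'
from h import *
import pickle
from scipy.optimize import least_squares
def fit(s,P,px,x0,free=None):
    P=np.array(P)/1000.
    def W(v):
        c,n=np.cos(v[2]),np.sin(v[2]); return np.c_[v[0]+c*P[:,0]-n*P[:,1],v[1]+n*P[:,0]+c*P[:,1],P[:,2]]
    r=least_squares(lambda v:(w2p(s,W(v))-px).ravel(),x0); return r.x,(w2p(s,W(r.x))-px)
E
python3 - <<'E'
from fit import *
t=pickle.load(open("top.pkl","rb"));sc=pickle.load(open("scene.pkl","rb"))
ct=lambda a:(np.array(a)+.5)/3-.5+[160,165]
cs=lambda a:(np.array(a)+.5)/3-.5+[80,130]
def go(n,s,P,px,x0):
    v,r=fit(s,P,px,x0); print(n,v[:2].round(4),np.degrees(v[2]).round(2),"res",r.round(1).tolist())
S=[[-85,235,18],[-85,-235,18],[115,235,38],[115,-235,38]]
go("st top",t,S,ct([(22,248),(485,282),(34,51),(500,87)]),[.5,0,0])
go("st sc",sc,[[-85,-235,18],[115,-235,38],[115,235,38],[-85,235,18]],cs([(261,290),(418,360),(650,88),(512,52)]),[.5,0,0])
B=[[-22.5,120,63],[22.5,120,63],[22.5,-120,63],[-22.5,-120,63]]
go("bat top",t,B,ct([(60,170),(63,124),(309,138),(308,185)]),[.5,0.1,0])
go("bat sc",sc,B,cs([(546,58),(581,70),(474,188),(436,175)]),[.5,0.1,0])
O=[[-22.5,30,63],[22.5,30,63],[22.5,-30,63],[-22.5,-30,63]]
go("off top",t,O,ct([(381,189),(391,144),(451,156),(442,203)]),[.5,-.1,0])
go("off sc",sc,O,cs([(392,218),(425,234),(388,266),(349,250)]),[.5,-.1,0])
X=[[-100,65,75],[100,65,75],[100,-65,75],[-100,-65,75]]
go("box top",t,X,ct([(587,348),(585,146),(741,147),(739,353)]),[.44,-.38,0])
go("box sc",sc,X,cs([(121,301),(302,382),(205,502),(14,402)]),[.44,-.38,0])
E
```

```text
st top [0.4949 0.0125] -2.56 res [[-0.7, 0.5], [0.1, 0.4], [0.4, -0.4], [0.1, -0.6]]
st sc [0.4982 0.0136] -2.5 res [[-1.0, 0.0], [0.5, 0.0], [0.9, 0.0], [-0.5, -0.5]]
bat top [0.5194 0.0863] -1.62 res [[0.2, 0.1], [0.3, 0.0], [0.0, 0.1], [-0.5, -0.2]]
bat sc [0.521 0.089] -0.53 res [[0.4, -0.5], [-0.1, -0.8], [-0.4, 0.7], [0.1, 0.3]]
off top [ 0.5077 -0.1404] -10.5 res [[0.3, 0.0], [0.0, 0.0], [-0.1, 0.3], [-0.1, -0.4]]
off sc [ 0.5081 -0.1337] -6.04 res [[-0.3, -1.1], [0.3, -0.4], [-0.6, 1.2], [0.7, 0.1]]
box top [ 0.4421 -0.3806] 0.0 res [[3.1, 0.9], [4.0, -1.1], [-4.1, -0.1], [-3.0, 0.4]]
box sc [ 0.4463 -0.3831] 1.82 res [[0.8, -0.1], [-0.1, -0.7], [-0.8, -0.3], [0.3, 1.2]]
```

Both views agree: station about (0.496, 0.013) at -2.5°, offcut about (0.508, -0.137) at -8.5°, and box about (0.443, -0.381). First I turn the jaws along the offcut's length and head for it.

Call:
jog_arm:
  commands:
    - {"roll":0.15}
    - {"roll":0.15}
    - {"roll":0.15}
    - {"roll":0.15}
    - {"roll":0.01}
    - {"x":-1.1,"y":4.1}
    - {"x":-1.1,"y":4.1}
    - {"x":-1.1,"y":4.1}
    - {"x":-1.1,"y":4.1}
    - {"x":-1.1,"y":4.1}
    - {"x":-1.1,"y":4.1}
    - {"x":-1.1,"y":4.1}
  gripper: 8.76

```text
validation failed for argument at $.co...
```

Call:
jog_arm:
  commands:
    - {"x":0,"y":0,"z":0,"roll":0.15}
    - {"x":0,"y":0,"z":0,"roll":0.15}
    - {"x":0,"y":0,"z":0,"roll":0.15}
    - {"x":0,"y":0,"z":0,"roll":0.15}
    - {"x":0,"y":0,"z":0,"roll":0.01}
    - {"x":-1.1,"y":4.1,"z":0,"roll":0}
    - {"x":-1.1,"y":4.1,"z":0,"roll":0}
    - {"x":-1.1,"y":4.1,"z":0,"roll":0}
    - {"x":-1.1,"y":4.1,"z":0,"roll":0}
    - {"x":-1.1,"y":4.1,"z":0,"roll":0}
    - {"x":-1.1,"y":4.1,"z":0,"roll":0}
    - {"x":-1.1,"y":4.1,"z":0,"roll":0}
  gripper: 8.76

```text
clock: 2.7
tool_pos: [0.4204, -0.3294, 0.2269]
orientation: [-180.0, 0.0, 171.9]
force: [1.7, 0.4, 0.2]
opening: 0.0877
```

Call:
jog_arm:
  commands:
    - {"x":-1.2,"y":4.05,"z":0,"roll":0}
    - {"x":-1.2,"y":4.05,"z":0,"roll":0}
    - {"x":-1.2,"y":4.05,"z":0,"roll":0}
    - {"x":-1.2,"y":4.05,"z":0,"roll":0}
    - {"x":-1.2,"y":4.05,"z":0,"roll":0}
    - {"x":0,"y":0,"z":0,"roll":0}

```text
clock: 3.3
tool_pos: [0.5107, -0.1358, 0.2267]
orientation: [180.0, 0.1, 172.1]
force: [0.2, -1.0, -0.7]
opening: 0.0878
```

```bash
cat >> h.py <<'E'
def wristcam(s,o):
    """world pose of wrist camera -> dict usable by p2w (position/orientation)"""
    T=np.eye(4);T[:3,:3]=R.from_euler('xyz',o["orientation"],degrees=True).as_matrix();T[:3,3]=o["tool_pos"]
    W=T@np.array(s["hand_eye"]); return dict(mtx=s["mtx"],position=W[:3,3],orientation=R.from_matrix(W[:3,:3]).as_euler('xyz',degrees=True),image=s["image"])
E
python3 - <<'E'
from plant import ctrl
from h import *
o=ctrl.get_obs(); s=ctrl.snapshot("wrist"); w=wristcam(s,o)
print(o["tool_pos"],o["orientation"],w["position"])
cv2.imwrite("pics/w1.png",s["image"][:,:,::-1])
for q,z in (("offcut_center",.063),("stop",.06)):
  for r in ctrl.regions_of("wrist",q)[:2]:
    c,_=cv2.findContours(r["mask"].astype(np.uint8),0,2);c=max(c,key=cv2.contourArea)
    b=cv2.boxPoints(cv2.minAreaRect(c));print(q,r["confidence"],b.round().tolist(),p2w(w,b,z)[:,:2].round(4).tolist(),p2w(w,b,z)[:,:2].mean(0))
E
```

```text
[ 0.51069472 -0.13584513  0.22673739] [1.79976091e+02 6.34661785e-02 1.72109846e+02] [ 0.4283906  -0.12334339  0.38651815]
offcut_center 0.87 [[229.0, 191.0], [231.0, 148.0], [281.0, 151.0], [279.0, 194.0]] [[0.5234, -0.1716], [0.472, -0.1601], [0.4831, -0.1025], [0.5352, -0.1111]] [ 0.5034056  -0.13634883]
stop 0.78 [[259.0, 225.0], [269.0, 225.0], [270.0, 266.0], [260.0, 266.0]] [[0.5755, -0.1417], [0.5768, -0.1283], [0.6382, -0.1341], [0.6368, -0.1482]] [ 0.6068116  -0.13807924]
```

View pics/w1.png

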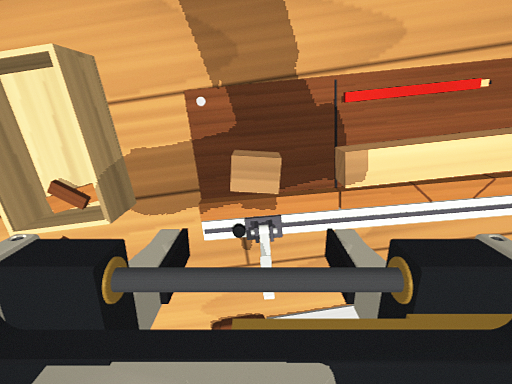

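The wrist view shows the offcut at about (255,172), centre near (0.507, -0.137), between the open fingers. Descending and gripping.

Call:
jog_arm:
  commands:
    - {"x":0.3,"y":-0.1,"z":4,"roll":0}
    - {"x":0,"y":0,"z":4,"roll":0}
    - {"x":0,"y":0,"z":4,"roll":0}
    - {"x":0,"y":0,"z":4,"roll":0}
    - {"x":0,"y":0,"z":2.5,"roll":0}
    - {"x":0,"y":0,"z":0.7,"roll":0}
    - {"x":0,"y":0,"z":0,"roll":0}

```text
clock: 4.15
tool_pos: [0.505, -0.1409, 0.0341]
orientation: [-180.0, -0.1, 171.6]
force: [0.6, -0.4, 1.2]
opening: 0.0875
```

Call:
jog_arm:
  commands:
    - {"x":0,"y":0,"z":0,"roll":0}
    - {"x":0,"y":0,"z":0,"roll":0}
    - {"x":0,"y":0,"z":0,"roll":0}
    - {"x":0,"y":0,"z":0,"roll":0}
    - {"x":0,"y":0,"z":0,"roll":0}
  gripper: 4

```text
clock: 4.65
tool_pos: [0.5063, -0.1398, 0.0355]
orientation: [180.0, 0.1, 171.6]
force: [-1.4, 0.7, 6.5]
opening: 0.0597
```

Call:
jog_arm:
  commands:
    - {"x":0,"y":0,"z":-3,"roll":0}
    - {"x":0,"y":0,"z":-4,"roll":0}
    - {"x":0,"y":0,"z":-4,"roll":0}
    - {"x":0,"y":0,"z":-3,"roll":0}
    - {"x":0.8,"y":-3.6,"z":0,"roll":0}
    - {"x":0.8,"y":-3.6,"z":0,"roll":0}
    - {"x":0.8,"y":-3.6,"z":0,"roll":0}
    - {"x":0.8,"y":-3.6,"z":0,"roll":0}
    - {"x":0.8,"y":-3.6,"z":0,"roll":0}
    - {"x":0.8,"y":-3.6,"z":0,"roll":0}
    - {"x":0.8,"y":-3.6,"z":0,"roll":0}

```text
clock: 5.75
tool_pos: [0.4127, -0.3822, 0.1746]
orientation: [180.0, -0.0, 171.6]
force: [1.3, 0.9, -0.5]
opening: 0.0602
```

Call:
jog_arm:
  commands:
    - {"x":0,"y":0,"z":0,"roll":0.14}
    - {"x":0,"y":0,"z":0,"roll":0.14}
    - {"x":0,"y":0,"z":0,"roll":0.14}
    - {"x":0,"y":0,"z":0,"roll":0.14}
    - {"x":0,"y":0,"z":0,"roll":0.14}
    - {"x":0,"y":0,"z":0,"roll":0.14}
    - {"x":0,"y":0,"z":0,"roll":0.14}
    - {"x":0,"y":0,"z":0,"roll":0.14}
    - {"x":0,"y":0,"z":0,"roll":0.14}
    - {"x":0,"y":0,"z":0,"roll":0.15}
    - {"x":0,"y":0,"z":0,"roll":0}

```text
clock: 6.85
tool_pos: [0.4134, -0.3809, 0.1744]
orientation: [-180.0, -0.0, 90.7]
force: [-0.5, -0.9, -1.3]
opening: 0.06
```

```bash
python3 - <<'E'
from plant import ctrl
from h import *
o=ctrl.get_obs(); s=ctrl.snapshot("wrist"); print(o["tool_pos"],o["orientation"],o["joint_pos"],o["opening"])
cv2.imwrite("pics/w2.png",s["image"][:,:,::-1])
s=ctrl.snapshot("top"); cv2.imwrite("pics/t2.png",cv2.resize(s["image"][160:300,230:430,::-1],None,fx=3,fy=3))
E
```

```text
[ 0.4133803  -0.38086114  0.17441076] [-1.79982101e+02 -1.67202597e-02  9.07075557e+01] [-2.27094625e+01  1.23199333e+01 -1.80040777e+01 -9.53172971e-03
 -5.96990594e+01 -1.56578168e+02] 0.06003125185224594
```

View pics/w2.png

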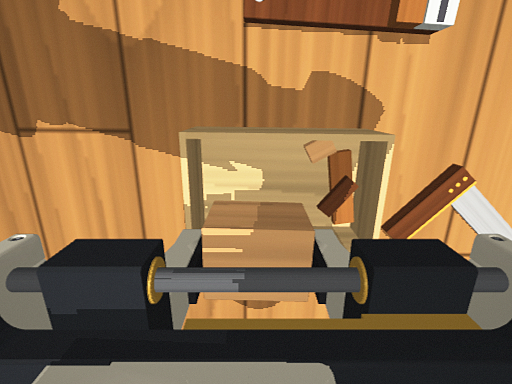

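View pics/t2.png

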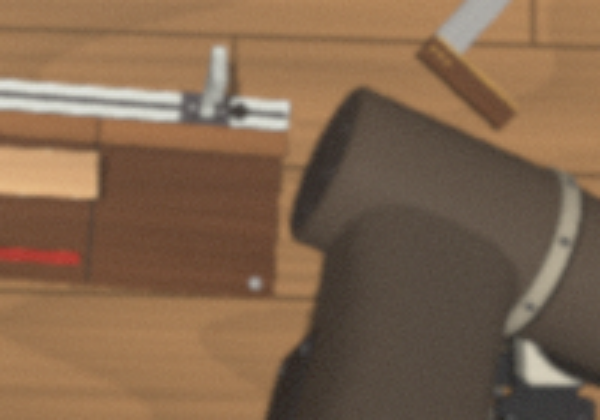

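The wrist view shows the gripped offcut (about (258,245)) over the box's open end, with the scraps to the right at (340,180). I'll lower it and release.

Call:
jog_arm:
  commands:
    - {"x":0,"y":0,"z":4,"roll":0}
    - {"x":0,"y":0,"z":4,"roll":0}
    - {"x":0,"y":0,"z":3,"roll":0}
    - {"x":0,"y":0,"z":2,"roll":0}
    - {"x":0,"y":0,"z":0.9,"roll":0}
    - {"x":0,"y":0,"z":0,"roll":0}

```text
clock: 7.55
tool_pos: [0.4129, -0.3808, 0.0346]
orientation: [-179.9, -0.1, 91.0]
force: [0.2, 0.9, -0.1]
opening: 0.0597
```

Call:
jog_arm:
  commands:
    - {"x":0,"y":0,"z":0,"roll":0}
    - {"x":0,"y":0,"z":0,"roll":0}
    - {"x":0,"y":0,"z":0,"roll":0}
    - {"x":0,"y":0,"z":-2,"roll":0}
    - {"x":0,"y":0,"z":-4,"roll":0}
    - {"x":0,"y":0,"z":-4,"roll":0}
    - {"x":0,"y":0,"z":-4,"roll":0}
    - {"x":0,"y":0,"z":-3,"roll":0}
  gripper: 7.2

```text
clock: 8.35
tool_pos: [0.4141, -0.3815, 0.2094]
orientation: [179.8, 0.1, 90.9]
force: [0.8, -0.5, -0.4]
opening: 0.072
```

```bash
python3 - <<'E'
from plant import ctrl
from h import *
o=ctrl.get_obs(); s=ctrl.snapshot("wrist"); print(o["tool_pos"],o["orientation"],o["opening"])
cv2.imwrite("pics/w3.png",s["image"][:,:,::-1])
w=wristcam(s,o)
t=ctrl.snapshot("top")
for n,c in(("wrist",w),("top",t)):
  for r in ctrl.regions_of(n,"stop_hinge")[:1]+ctrl.regions_of(n,"stop")[:2]:
    cc,_=cv2.findContours(r["mask"].astype(np.uint8),0,2);cc=max(cc,key=cv2.contourArea)
    b=cv2.boxPoints(cv2.minAreaRect(cc));print(n,r["confidence"],b.round(1).tolist())
# predicted stop pts for angles
v=np.array([.496,.013]);a=np.radians(-2.5);ca,sa=np.cos(a),np.sin(a)
def S(x,y,z): return [v[0]+ca*x-sa*y,v[1]+sa*x+ca*y,z]
for th in (1.8,2.0,2.2,2.4):
  P=[S(.1-r*np.cos(th),-.15,.056+r*np.sin(th)) for r in(.0,.085)]
  print(th,np.round(P,3).tolist(),"top",w2p(t,P).round(1).tolist(),"scene",w2p(__import__('pickle').load(open('scene.pkl','rb')),P).round(1).tolist())
E
```

```text
[ 0.4140788  -0.38147385  0.20942183] [1.79798736e+02 1.18890389e-01 9.08724436e+01] 0.0720329591504255
top 0.48 [[107.4000015258789, 161.1999969482422], [116.80000305175781, 142.39999389648438], [146.39999389648438, 157.1999969482422], [137.0, 176.0]]
1.8 [[0.589, -0.141, 0.056], [0.609, -0.142, 0.139]] top [[298.9, 194.9], [303.2, 185.4]] scene [[231.4, 223.2], [235.5, 205.4]]
2.0 [[0.589, -0.141, 0.056], [0.625, -0.143, 0.133]] top [[298.9, 194.9], [303.3, 179.9]] scene [[231.4, 223.2], [240.5, 209.0]]
2.2 [[0.589, -0.141, 0.056], [0.639, -0.143, 0.125]] top [[298.9, 194.9], [303.2, 175.2]] scene [[231.4, 223.2], [245.2, 213.2]]
2.4 [[0.589, -0.141, 0.056], [0.652, -0.144, 0.113]] top [[298.9, 194.9], [302.9, 171.3]] scene [[231.4, 223.2], [249.3, 217.9]]
```

View pics/w3.png

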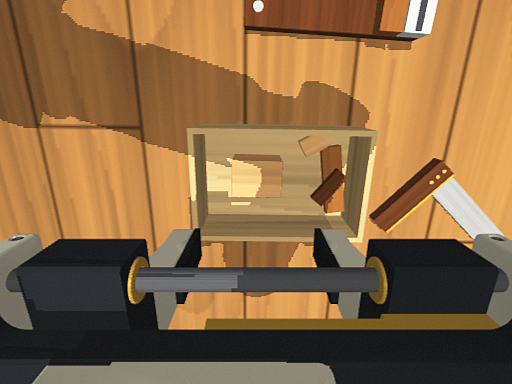

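The offcut lies flat in the box at (257,175), clear of the scraps. The stop leans at roughly 2.2 rad. I'll move behind it with closed fingers and the jaws turned along the fence.

Call:
jog_arm:
  commands:
    - {"x":2.6,"y":3,"z":0,"roll":0}
    - {"x":2.6,"y":3,"z":0,"roll":0}
    - {"x":2.6,"y":3,"z":0,"roll":0}
    - {"x":2.6,"y":3,"z":0,"roll":0}
    - {"x":2.6,"y":3,"z":0,"roll":0}
    - {"x":2.6,"y":3,"z":0,"roll":0}
    - {"x":2.6,"y":3,"z":0,"roll":0}
    - {"x":2.6,"y":3,"z":0,"roll":0}
    - {"x":2.6,"y":3,"z":0,"roll":0}
    - {"x":0,"y":0,"z":0,"roll":-0.15}
    - {"x":0,"y":0,"z":0,"roll":-0.15}
    - {"x":0,"y":0,"z":0,"roll":-0.15}
  gripper: 0

```text
clock: 9.85
tool_pos: [0.6748, -0.175, 0.204]
orientation: [178.2, -3.0, 120.8]
force: [-0.8, 0.1, 0.2]
opening: 0.0004
```

Call:
jog_arm:
  commands:
    - {"x":0,"y":0,"z":0,"roll":-0.15}
    - {"x":0,"y":0,"z":0,"roll":-0.15}
    - {"x":0,"y":0,"z":0,"roll":-0.15}
    - {"x":0,"y":0,"z":0,"roll":-0.15}
    - {"x":0,"y":0,"z":0,"roll":-0.15}
    - {"x":0,"y":0,"z":0,"roll":-0.15}
    - {"x":0,"y":0,"z":0,"roll":-0.15}
    - {"x":0,"y":0,"z":0,"roll":0}

```text
clock: 10.65
tool_pos: [0.6747, -0.1753, 0.2045]
orientation: [176.5, 0.1, -179.4]
force: [0.5, -0.1, -0.7]
opening: 0.0004
```

```bash
python3 - <<'E'
from plant import ctrl
from h import *
o=ctrl.get_obs(); print(o["tool_pos"],o["orientation"],o["opening"],o["joint_pos"])
t=ctrl.snapshot("scene");cv2.imwrite("pics/s4.png",cv2.resize(t["image"][100:290,130:340,::-1],None,fx=3,fy=3))
E
```

```text
[ 0.67470195 -0.17534064  0.20453136] [ 1.76483775e+02  1.35035957e-01 -1.79384120e+02] 0.00044760352232117826 [ -0.60613441  23.87484099   4.30431203  -3.73481279 -70.40806205
 -87.52175129]
```

View pics/s4.png

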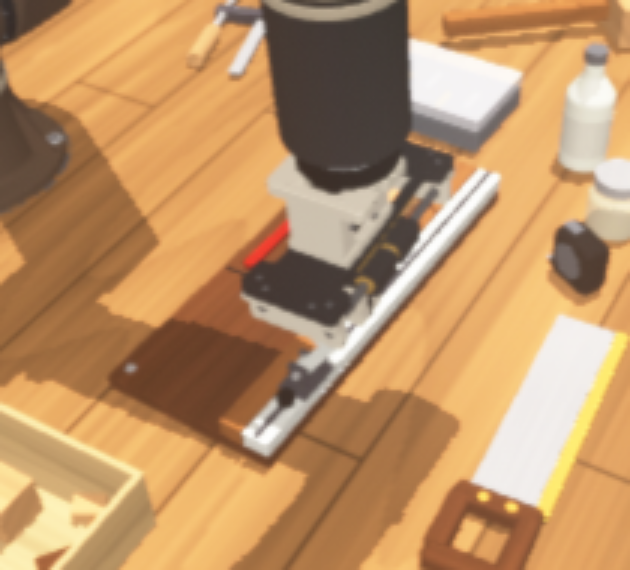

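The scene view shows the gripper behind and above the stop, no contact. The speed limit left a 3.5° tilt of the tool towards +y, so I'll work in true tool axes.

```bash
cat >> h.py <<'E'
def delta(o,tgt):
    Rm=R.from_euler('xyz',o["orientation"],degrees=True).as_matrix()
    return (Rm.T@(np.array(tgt)-o["tool_pos"])*100).round(2)
ST=np.array([.496,.013]);SA=np.radians(-2.5)
def S(x,y,z):
    c,s=np.cos(SA),np.sin(SA); return np.array([ST[0]+c*x-s*y,ST[1]+s*x+c*y,z])
def toS(p):
    c,s=np.cos(SA),np.sin(SA); d=np.array(p[:2])-ST; return np.array([c*d[0]+s*d[1],-s*d[0]+c*d[1],p[2]])
E
python3 - <<'E'
from plant import ctrl
from h import *
o=ctrl.get_obs(); a=S(.187,-.150,.2045);b=S(.187,-.150,.088); print(a,b,toS(o["tool_pos"]))
d1=delta(o,a);print(d1,delta(o,b)-d1)
Rm=R.from_euler('xyz',o["orientation"],degrees=True).as_matrix()
print((Rm.T@(S(-1,0,0)-S(0,0,0))).round(3),(Rm.T@[0,0,-1]).round(3))
E
```

```text
[ 0.67627911 -0.14501406  0.2045    ] [ 0.67627911 -0.14501406  0.088     ] [ 0.18685261 -0.18036786  0.20480228]
[-0.16  3.02  0.22] [ 0.03 -0.71 11.62]
[0.999 0.049 0.001] [ 0.002 -0.061  0.998]
```

Call:
jog_arm:
  commands:
    - {"x":-0.1,"y":1.5,"z":0.1,"roll":0.05}
    - {"x":-0.1,"y":1.5,"z":0.1,"roll":0}
    - {"x":0,"y":-0.2,"z":2.9,"roll":0}
    - {"x":0,"y":-0.2,"z":2.9,"roll":0}
    - {"x":0,"y":-0.2,"z":2.9,"roll":0}
    - {"x":0,"y":-0.2,"z":2.9,"roll":0}
    - {"x":0,"y":0,"z":0,"roll":0}

```text
clock: 11.4
tool_pos: [0.6749, -0.1453, 0.0849]
orientation: [176.5, -0.4, 177.5]
force: [-0.1, -0.9, -1.0]
opening: 0.0004
```

```bash
python3 - <<'E'
from plant import ctrl
from h import *
o=ctrl.get_obs(); print(toS(o["tool_pos"]),o["orientation"],o["force"])
t=ctrl.snapshot("scene");cv2.imwrite("pics/s5.png",cv2.resize(t["image"][100:290,130:340,::-1],None,fx=3,fy=3))
t=ctrl.snapshot("wrist");cv2.imwrite("pics/w5.png",t["image"][:,:,::-1])
E
```

```text
[ 0.18565968 -0.15032814  0.08487925] [176.4521783   -0.36976766 177.53409924] [-0.14749357 -0.85228582 -0.97091138]
```

View pics/s5.png

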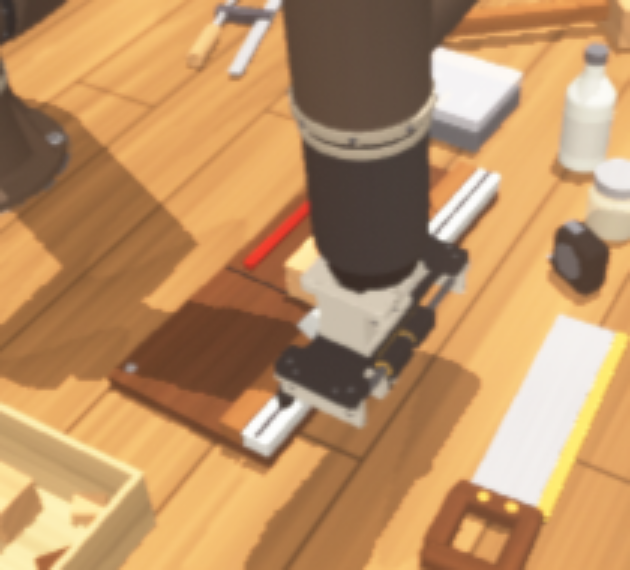

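View pics/w5.png

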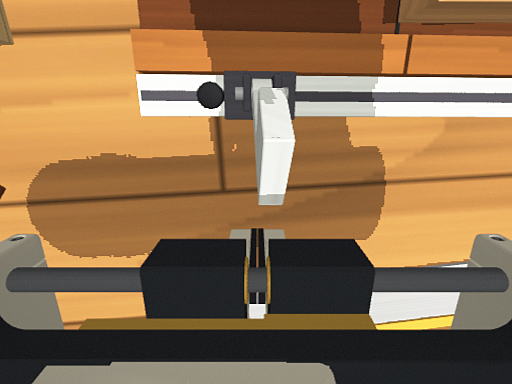

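The wrist view shows the stop arm (tip about (270,200)) centred ahead of the closed fingers. Pushing it toward upright first.

Call:
jog_arm:
  commands:
    - {"x":1.2,"y":0,"z":-0.25,"roll":0}
    - {"x":1.2,"y":0,"z":-0.25,"roll":0}
    - {"x":1.2,"y":0,"z":-0.25,"roll":0}
    - {"x":1.2,"y":0,"z":-0.25,"roll":0}
    - {"x":1.2,"y":0,"z":-0.25,"roll":0}
    - {"x":1.2,"y":0.1,"z":-0.25,"roll":0}
    - {"x":0,"y":0,"z":0,"roll":0}

```text
clock: 12.2
tool_pos: [0.6037, -0.1431, 0.1051]
orientation: [176.5, 0.0, 177.6]
force: [0.9, 0.0, -0.0]
opening: 0.0003
```

```bash
python3 - <<'E'
from plant import ctrl
from h import *
o=ctrl.get_obs(); print(toS(o["tool_pos"]),o["orientation"],o["force"])
t=ctrl.snapshot("scene");cv2.imwrite("pics/s6.png",cv2.resize(t["image"][100:290,130:340,::-1],None,fx=3,fy=3))
E
```

```text
[ 0.11439736 -0.15121487  0.10513243] [1.76462538e+02 3.23311034e-02 1.77604913e+02] [ 0.90791842  0.03842369 -0.0267709 ]
```

View pics/s6.png

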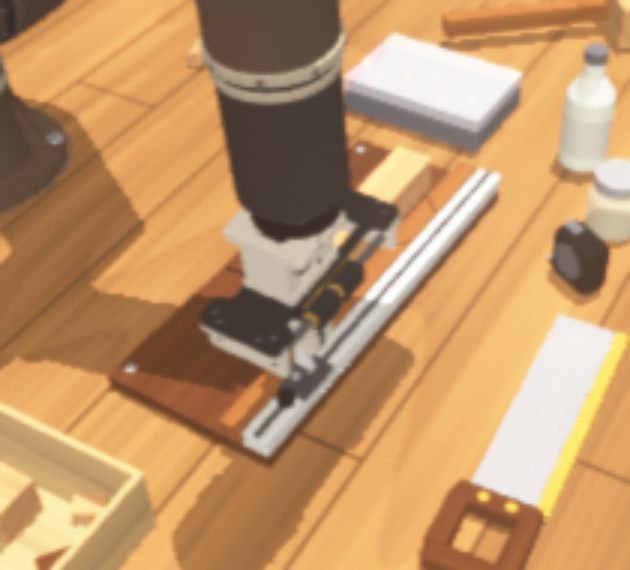

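Call:
jog_arm:
  commands:
    - {"x":0.9,"y":0,"z":0.2,"roll":0}
    - {"x":0.9,"y":0,"z":0.2,"roll":0}
    - {"x":0.8,"y":0,"z":0.2,"roll":0}
    - {"x":0.8,"y":0,"z":0.3,"roll":0}
    - {"x":0.7,"y":0,"z":0.4,"roll":0}
    - {"x":0.7,"y":0,"z":0.5,"roll":0}
    - {"x":0.6,"y":0,"z":0.6,"roll":0}
    - {"x":0.5,"y":0,"z":0.7,"roll":0}
    - {"x":0.4,"y":-0.1,"z":0.8,"roll":0}
    - {"x":0.3,"y":-0.1,"z":0.6,"roll":0}
    - {"x":0,"y":0,"z":0,"roll":0}

```text
clock: 13.35
tool_pos: [0.5416, -0.1393, 0.0623]
orientation: [176.5, 0.3, 177.7]
force: [-5.4, 6.1, 25.7]
opening: 0.0001
```

```bash
python3 - <<'E'
from plant import ctrl
from h import *
o=ctrl.get_obs(); print(toS(o["tool_pos"]),o["orientation"],o["force"])
E
```

```text
[ 0.05216847 -0.15020143  0.06233276] [176.48720734   0.30275882 177.7221219 ] [-5.37676363  6.12694165 25.67052993]
```

Call:
jog_arm:
  commands:
    - {"x":0,"y":0,"z":-0.5,"roll":0}
    - {"x":0,"y":0.1,"z":-2,"roll":0}
    - {"x":0,"y":0.2,"z":-3,"roll":0}
    - {"x":0.9,"y":2.3,"z":0,"roll":0}
    - {"x":0.9,"y":2.3,"z":0,"roll":0}
    - {"x":0.9,"y":2.3,"z":0,"roll":0}
    - {"x":0.9,"y":2.3,"z":0,"roll":0}
    - {"x":0.9,"y":2.3,"z":0,"roll":0}
    - {"x":0.9,"y":2.3,"z":0,"roll":0}
    - {"x":0.9,"y":2.3,"z":0,"roll":0}
    - {"x":0.9,"y":2.3,"z":0,"roll":0}
    - {"x":0.9,"y":2.3,"z":0,"roll":0}

```text
clock: 14.55
tool_pos: [0.4667, 0.0703, 0.1266]
orientation: [176.5, 0.0, 177.6]
force: [0.3, 0.1, -0.4]
opening: 0.0004
```

```bash
python3 - <<'E'
from plant import ctrl
from h import *
o=ctrl.get_obs(); print(toS(o["tool_pos"]),o["tool_pos"],o["orientation"],o["force"])
t=ctrl.snapshot("scene");cv2.imwrite("pics/s7.png",cv2.resize(t["image"][100:290,130:340,::-1],None,fx=3,fy=3))
P=[S(.1-r*np.cos(th),-.15,.056+r*np.sin(th)) for th in (0,.1) for r in(.0,.085)]
print(w2p(t,P).round(1).tolist())
s=ctrl.snapshot("wrist");cv2.imwrite("pics/w7.png",s["image"][:,:,::-1]);w=wristcam(s,o)
print("pred stop blade top tip, face", w2p(w,[S(.015,-.144,.062),S(.05,-.144,.062),S(.015,-.144,.021),S(.06,-.1,.038),S(.06,.1,.038),S(.0,.1,.063)]).round())
E
```

```text
[-0.03174442  0.05599076  0.12659632] [0.46672808 0.07032214 0.12659632] [1.76513984e+02 4.11268134e-02 1.77616839e+02] [ 0.29234357  0.09971387 -0.42028976]
[[231.4, 223.2], [207.7, 212.2], [231.4, 223.2], [207.5, 210.3]]
pred stop blade top tip, face [[ 25. 260.]
 [ 35. 293.]
 [ 55. 238.]
 [ 99. 284.]
 [292. 278.]
 [300. 238.]]
```

View pics/s7.png

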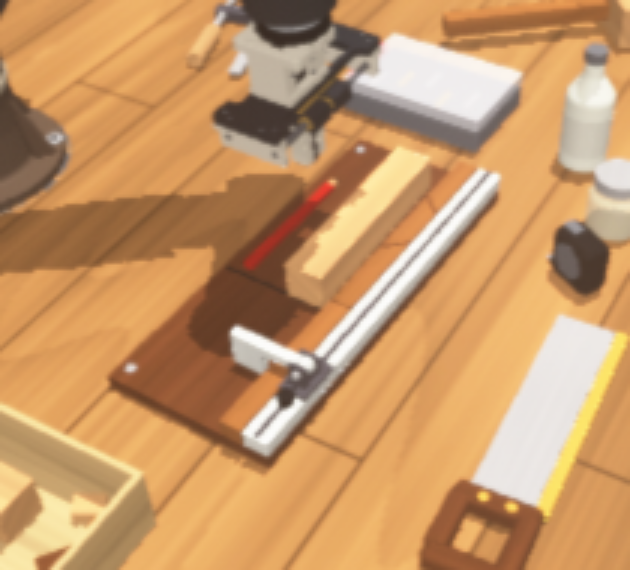

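View pics/w7.png

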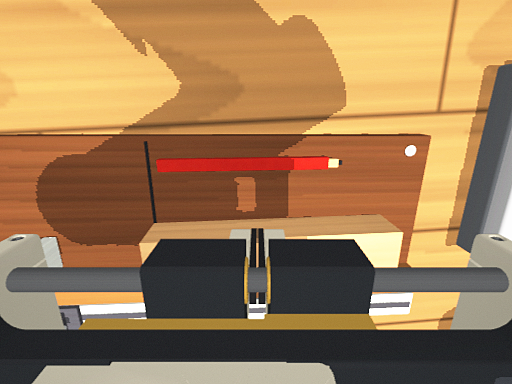

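The scene view shows the stop lying level across the fence (blade around crop (265,350)), pointing to the robot. Now I push the batten back to the fence from its front.

Call:
jog_arm:
  commands:
    - {"x":0.2,"y":0.6,"z":0,"roll":0}
    - {"x":0,"y":0.3,"z":3,"roll":0}
    - {"x":0,"y":0.2,"z":3,"roll":0}
    - {"x":0,"y":0.2,"z":2,"roll":0}
    - {"x":0,"y":0,"z":1.2,"roll":0}
    - {"x":-0.6,"y":0,"z":0,"roll":0}
    - {"x":-0.6,"y":0,"z":0,"roll":0}
    - {"x":-0.6,"y":0,"z":0,"roll":0}
    - {"x":-0.5,"y":0,"z":0,"roll":0}
    - {"x":-0.5,"y":0,"z":0,"roll":0}
    - {"x":0,"y":0,"z":0,"roll":0}

```text
clock: 15.75
tool_pos: [0.4955, 0.0873, 0.0366]
orientation: [176.5, 0.2, 177.6]
force: [0.7, 0.1, 0.1]
opening: 0.0002
```

Call:
jog_arm:
  commands:
    - {"x":-0.3,"y":0,"z":0,"roll":0}
    - {"x":-0.3,"y":0,"z":0,"roll":0}
    - {"x":-0.3,"y":0,"z":0,"roll":0}
    - {"x":0,"y":0,"z":0,"roll":0}

```text
clock: 16.15
tool_pos: [0.4999, 0.0863, 0.0355]
orientation: [176.6, -0.3, 177.6]
force: [-14.8, 5.0, 10.1]
opening: 0.0005
```

```bash
python3 - <<'E'
from plant import ctrl
from h import *
o=ctrl.get_obs(); print(toS(o["tool_pos"]),o["tool_pos"],o["orientation"],o["force"])
t=ctrl.snapshot("scene");cv2.imwrite("pics/s8.png",cv2.resize(t["image"][100:290,130:340,::-1],None,fx=3,fy=3))
E
```

```text
[0.00070844 0.07338317 0.03552495] [0.49990869 0.08628242 0.03552495] [176.56609529  -0.27161871 177.57102499] [-14.75580288   5.00363506  10.05624028]
```

View pics/s8.png

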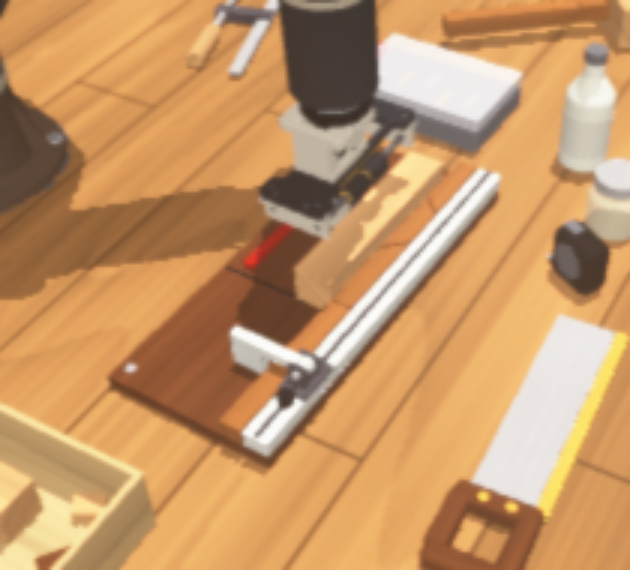

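Contact at the fence (14.8 N) with the batten parallel to it. Next, over to its tail end.

Call:
jog_arm:
  commands:
    - {"x":1,"y":0,"z":0,"roll":0}
    - {"x":0,"y":0.2,"z":-3,"roll":0}
    - {"x":0,"y":0.2,"z":-3,"roll":0}
    - {"x":0,"y":0.1,"z":-2,"roll":0}
    - {"x":-0.8,"y":2.8,"z":0,"roll":0}
    - {"x":-0.8,"y":2.8,"z":0,"roll":0}
    - {"x":-0.7,"y":2.8,"z":0,"roll":0}
    - {"x":-0.7,"y":2.8,"z":0,"roll":0}
    - {"x":-0.7,"y":2.8,"z":0,"roll":0}
    - {"x":-0.7,"y":2.8,"z":0,"roll":0}
    - {"x":0,"y":0,"z":0,"roll":0}

```text
clock: 17.3
tool_pos: [0.5457, 0.2563, 0.1269]
orientation: [176.4, 0.2, 177.8]
force: [0.2, -0.4, -0.6]
opening: 0.0004
```

```bash
python3 - <<'E'
from plant import ctrl
from h import *
o=ctrl.get_obs(); print(toS(o["tool_pos"]),o["tool_pos"],o["orientation"],o["force"])
t=ctrl.snapshot("scene");cv2.imwrite("pics/s9.png",cv2.resize(t["image"][100:290,130:340,::-1],None,fx=3,fy=3))
s=ctrl.snapshot("wrist");cv2.imwrite("pics/w9.png",s["image"][:,:,::-1]);w=wristcam(s,o)
E
```

```text
[0.03905584 0.24520783 0.12693047] [0.54571448 0.25627085 0.12693047] [176.42028215   0.22807917 177.75820808] [ 0.16277265 -0.42016162 -0.61135834]
```

View pics/s9.png

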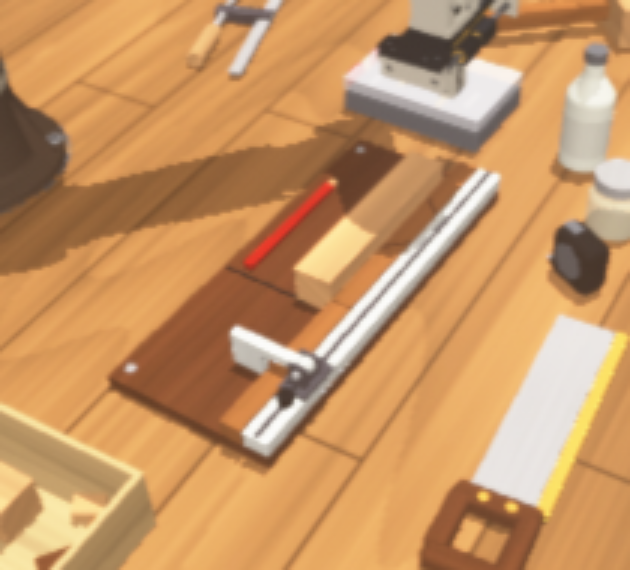

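View pics/w9.png

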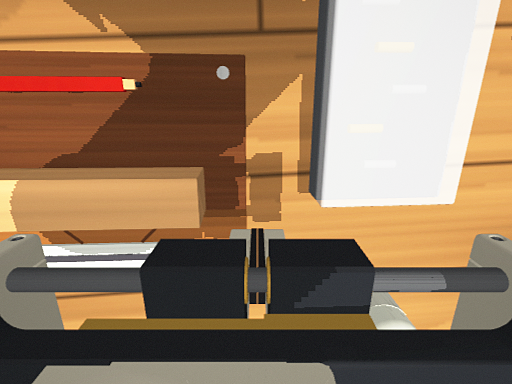

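The wrist view shows the batten tail end at about (203,200), just left of the fingers (257,240), with its back against the fence. Lowering beside the tail and pushing along the fence.

Call:
jog_arm:
  commands:
    - {"x":0.5,"y":0,"z":2,"roll":0}
    - {"x":0,"y":0,"z":3,"roll":0}
    - {"x":0,"y":0,"z":3,"roll":0}
    - {"x":0,"y":0,"z":1.2,"roll":0}
    - {"x":0,"y":-1.2,"z":-0.1,"roll":0}
    - {"x":0,"y":-1.2,"z":-0.1,"roll":0}
    - {"x":0,"y":-1,"z":-0.1,"roll":0}
    - {"x":0,"y":-1,"z":0,"roll":0}
    - {"x":0,"y":-1,"z":-0.1,"roll":0}
    - {"x":0,"y":-1,"z":0,"roll":0}
    - {"x":0,"y":-1,"z":-0.1,"roll":0}
    - {"x":0,"y":0,"z":0,"roll":0}

```text
clock: 18.6
tool_pos: [0.5372, 0.1843, 0.0368]
orientation: [176.4, 0.2, 177.6]
force: [0.7, 0.2, 0.9]
opening: 0.0007
```

```bash
python3 - <<'E'
from plant import ctrl
from h import *
o=ctrl.get_obs(); print(toS(o["tool_pos"]),o["tool_pos"],o["orientation"],o["force"])
t=ctrl.snapshot("scene");cv2.imwrite("pics/s10.png",cv2.resize(t["image"][100:290,130:340,::-1],None,fx=3,fy=3))
E
```

```text
[0.03366412 0.17290517 0.0368069 ] [0.5371741  0.18427219 0.0368069 ] [176.39110475   0.21685322 177.58938743] [0.6737026  0.16662708 0.90311864]
```

View pics/s10.png

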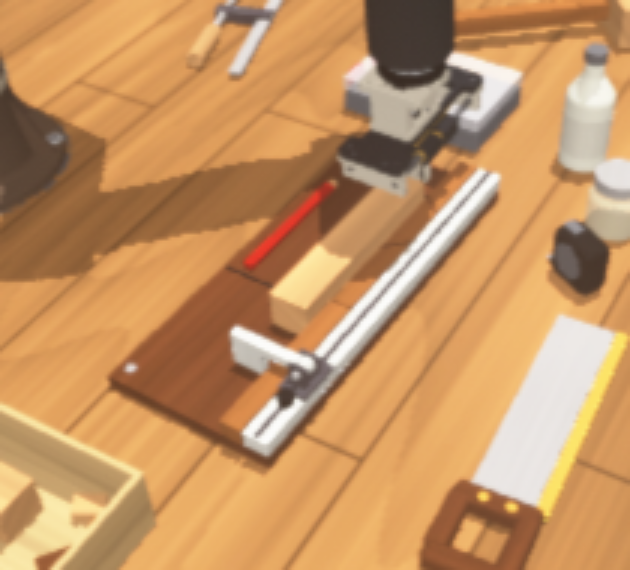

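The batten slides cleanly, its sawn end now near crop (290,310). Continuing.

Call:
jog_arm:
  commands:
    - {"x":0,"y":-1,"z":-0.1,"roll":0}
    - {"x":0,"y":-1,"z":0,"roll":0}
    - {"x":0,"y":-1,"z":-0.1,"roll":0}
    - {"x":0,"y":-0.8,"z":-0.1,"roll":0}
    - {"x":0,"y":-0.5,"z":0,"roll":0}
    - {"x":0,"y":-0.3,"z":0,"roll":0}
    - {"x":0,"y":-0.2,"z":0,"roll":0}
    - {"x":0,"y":0,"z":0,"roll":0}

```text
clock: 19.45
tool_pos: [0.5353, 0.1378, 0.0363]
orientation: [176.4, 0.2, 177.6]
force: [-3.3, 8.7, 9.1]
opening: 0.0001
```

```bash
python3 - <<'E'
from plant import ctrl
from h import *
o=ctrl.get_obs(); print(toS(o["tool_pos"]),o["force"])
t=ctrl.snapshot("scene");cv2.imwrite("pics/s11.png",cv2.resize(t["image"][150:250,160:300,::-1],None,fx=5,fy=5,interpolation=cv2.INTER_CUBIC))
E
```

```text
[0.03381739 0.12640035 0.03627761] [-3.26810969  8.65345485  9.13497028]
```

View pics/s11.png

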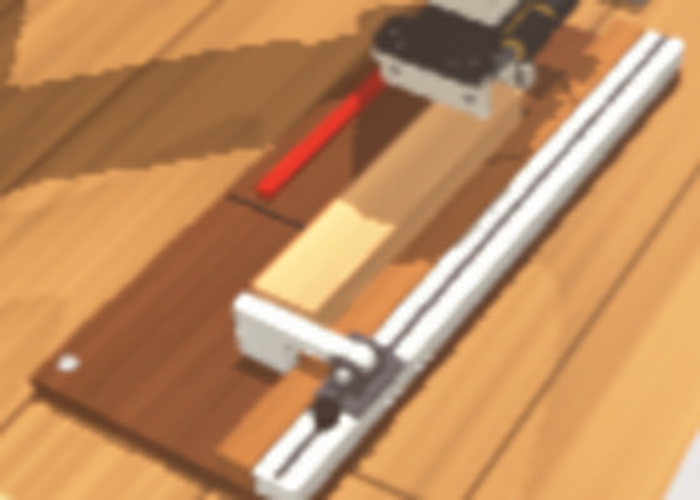

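The batten's sawn end meets the stop blade (contact 8.7 N). I back off and press its front against the fence near both ends.

Call:
jog_arm:
  commands:
    - {"x":0,"y":1,"z":0,"roll":0}
    - {"x":0,"y":0.2,"z":-3,"roll":0}
    - {"x":0,"y":0.2,"z":-3,"roll":0}
    - {"x":0,"y":0.1,"z":-2,"roll":0}
    - {"x":2,"y":-2,"z":-0.1,"roll":0}
    - {"x":2,"y":-3,"z":-0.2,"roll":0}
    - {"x":1.5,"y":-4,"z":-0.2,"roll":0}
    - {"x":0,"y":-0.2,"z":3,"roll":0}
    - {"x":0,"y":-0.2,"z":3,"roll":0}
    - {"x":0,"y":-0.1,"z":2.2,"roll":0}
    - {"x":0,"y":0,"z":0,"roll":0}

```text
clock: 20.6
tool_pos: [0.474, 0.0577, 0.0306]
orientation: [176.7, -0.2, 177.6]
force: [0.2, -0.8, 0.2]
opening: 0.0001
```

```bash
python3 - <<'E'
from plant import ctrl
from h import *
o=ctrl.get_obs(); print(toS(o["tool_pos"]),o["orientation"],o["force"])
t=ctrl.snapshot("scene");cv2.imwrite("pics/s12.png",cv2.resize(t["image"][150:250,160:300,::-1],None,fx=5,fy=5,interpolation=cv2.INTER_CUBIC))
E
```

```text
[-0.02393782  0.04366728  0.03062728] [176.66858632  -0.22722237 177.57323571] [ 0.22496341 -0.83986065  0.17956067]
```

View pics/s12.png

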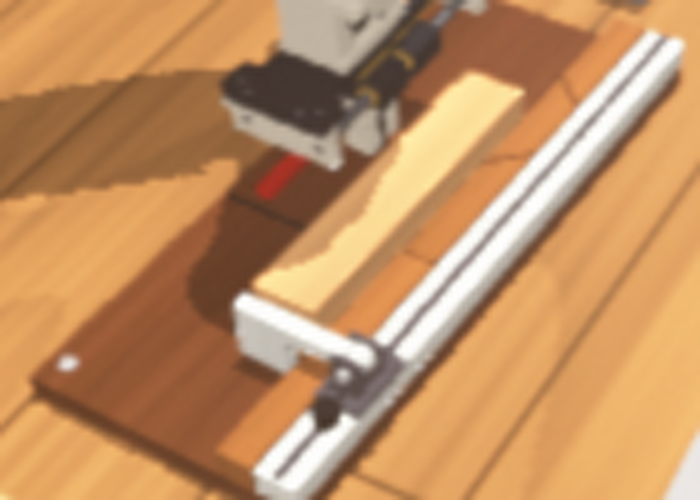

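Call:
jog_arm:
  commands:
    - {"x":-0.6,"y":0,"z":-0.2,"roll":0}
    - {"x":-0.6,"y":0,"z":0,"roll":0}
    - {"x":-0.5,"y":0,"z":0,"roll":0}
    - {"x":-0.3,"y":0,"z":0,"roll":0}
    - {"x":-0.3,"y":0,"z":0,"roll":0}
    - {"x":-0.3,"y":0,"z":0,"roll":0}
    - {"x":0,"y":0,"z":0,"roll":0}

```text
clock: 21.35
tool_pos: [0.4985, 0.0572, 0.0347]
orientation: [176.6, -0.3, 177.6]
force: [-13.3, 4.2, 8.1]
opening: 0.0006
```

Call:
jog_arm:
  commands:
    - {"x":1,"y":0,"z":0,"roll":0}
    - {"x":0.2,"y":-3,"z":-0.2,"roll":0}
    - {"x":0,"y":-3,"z":-0.2,"roll":0}
    - {"x":0,"y":-3,"z":-0.2,"roll":0}
    - {"x":0,"y":-3,"z":-0.2,"roll":0}
    - {"x":0,"y":-1,"z":0,"roll":0}
    - {"x":-0.5,"y":0,"z":0,"roll":0}
    - {"x":-0.4,"y":0,"z":0,"roll":0}
    - {"x":-0.3,"y":0,"z":0,"roll":0}
    - {"x":0,"y":0,"z":0,"roll":0}

```text
clock: 22.35
tool_pos: [0.4925, -0.0722, 0.0346]
orientation: [176.6, -0.4, 177.6]
force: [-12.5, -2.6, 9.3]
opening: 0.0002
```

```bash
python3 - <<'E'
from plant import ctrl
from h import *
o=ctrl.get_obs(); print(toS(o["tool_pos"]),o["orientation"],o["force"])
E
```

```text
[ 0.00021408 -0.08525411  0.03455913] [176.55604622  -0.40292705 177.6270772 ] [-12.46836392  -2.61511377   9.25770432]
```

Both ends give the same contact x (0.0006 and 0.0002 m), so the back is flat on the fence. One last gentle nudge at the tail.

Call:
jog_arm:
  commands:
    - {"x":1,"y":0,"z":0,"roll":0}
    - {"x":0,"y":0.2,"z":-3,"roll":0}
    - {"x":0,"y":0.2,"z":-3,"roll":0}
    - {"x":0,"y":0.1,"z":-2,"roll":0}
    - {"x":0,"y":3.5,"z":0.2,"roll":0}
    - {"x":0,"y":3.5,"z":0.2,"roll":0}
    - {"x":-0.4,"y":3.5,"z":0.2,"roll":0}
    - {"x":-1,"y":3.5,"z":0.2,"roll":0}
    - {"x":-1,"y":3.5,"z":0.2,"roll":0}
    - {"x":-1,"y":3.5,"z":0.2,"roll":0}
    - {"x":-1,"y":3,"z":0.2,"roll":0}
    - {"x":0,"y":0,"z":0,"roll":0}

```text
clock: 23.55
tool_pos: [0.5422, 0.1712, 0.1165]
orientation: [176.4, 0.2, 177.9]
force: [-0.8, -0.6, -0.4]
opening: 0.0004
```

```bash
python3 - <<'E'
from plant import ctrl
from h import *
o=ctrl.get_obs(); print(toS(o["tool_pos"]),o["orientation"],o["force"])
t=ctrl.snapshot("wrist");cv2.imwrite("pics/w13.png",t["image"][:,:,::-1])
E
```

```text
[0.03927766 0.16011403 0.11652058] [176.4157572    0.23291546 177.85611832] [-0.76557976 -0.5783271  -0.39080953]
```

View pics/w13.png

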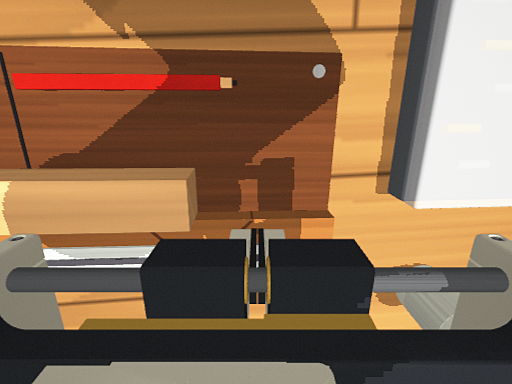

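The wrist view shows the tail end at about (195,205), clear of the fingers. Down, then a gentle push.

Call:
jog_arm:
  commands:
    - {"x":0.4,"y":-0.2,"z":3,"roll":0}
    - {"x":0,"y":-0.2,"z":3,"roll":0}
    - {"x":0,"y":-0.1,"z":2,"roll":0}
    - {"x":0,"y":-1,"z":0,"roll":0}
    - {"x":0,"y":-0.8,"z":-0.1,"roll":0}
    - {"x":0,"y":-0.7,"z":-0.1,"roll":0}
    - {"x":0,"y":-0.4,"z":0,"roll":0}
    - {"x":0,"y":-0.3,"z":0,"roll":0}
    - {"x":0,"y":-0.2,"z":0,"roll":0}
    - {"x":0,"y":0,"z":0,"roll":0}

```text
clock: 24.6
tool_pos: [0.5363, 0.134, 0.0378]
orientation: [176.3, 0.3, 177.6]
force: [-4.2, 5.5, 6.8]
opening: 0.0007
```

```bash
python3 - <<'E'
from plant import ctrl
from h import *
o=ctrl.get_obs(); print(toS(o["tool_pos"]),o["orientation"],o["force"])
E
```

```text
[0.03502444 0.12263126 0.03776198] [176.32490678   0.25089575 177.61786494] [-4.16403705  5.4853077   6.7950723 ]
```

Call:
jog_arm:
  commands:
    - {"x":0,"y":-0.2,"z":0,"roll":0}
    - {"x":0,"y":0,"z":0,"roll":0}

```text
clock: 24.8
tool_pos: [0.5363, 0.1326, 0.0378]
orientation: [176.3, 0.3, 177.6]
force: [-5.6, 8.4, 7.1]
opening: 0.0003
```

Call:
jog_arm:
  commands:
    - {"x":0,"y":-0.2,"z":0,"roll":0}
    - {"x":0,"y":0,"z":0,"roll":0}

```text
clock: 25.0
tool_pos: [0.5363, 0.1309, 0.0377]
orientation: [176.3, 0.3, 177.6]
force: [-6.0, 10.8, 8.3]
opening: 0.0003
```

```bash
python3 - <<'E'
from plant import ctrl
from h import *
o=ctrl.get_obs(); print(toS(o["tool_pos"]),o["orientation"],o["force"])
E
```

```text
[0.03510741 0.11950512 0.03774894] [176.27635673   0.27692663 177.63671054] [-6.03345985 10.79205608  8.32453661]
```

```bash
python3 - <<'E'
from plant import ctrl
from h import *
t=ctrl.snapshot("scene");cv2.imwrite("pics/s14.png",cv2.resize(t["image"][150:250,160:300,::-1],None,fx=5,fy=5,interpolation=cv2.INTER_CUBIC))
E
```

```text
(no output)
```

View pics/s14.png

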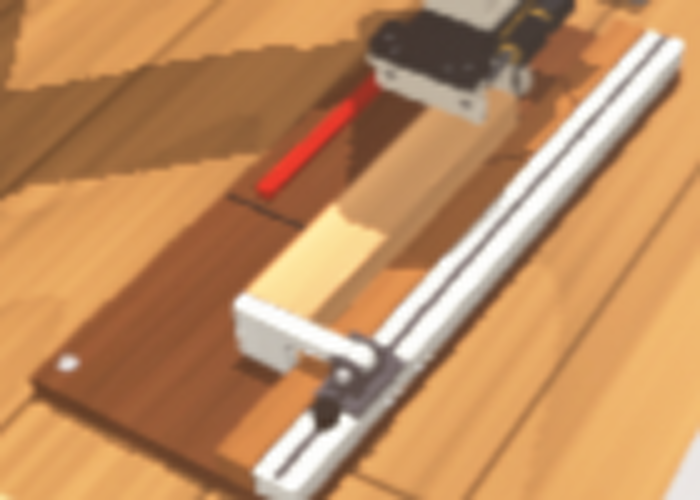

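Compared with the previous view, the sawn end moved a few mm (about (250,287) to (245,292)). So the batten wasn't yet on the stop and had been dragging under downward and sideways load. I'll relieve that load and keep pushing.

Call:
jog_arm:
  commands:
    - {"x":0,"y":0.6,"z":0,"roll":0}
    - {"x":0,"y":0.2,"z":0,"roll":0}
    - {"x":0,"y":0,"z":0,"roll":0}

```text
clock: 25.35
tool_pos: [0.5357, 0.1367, 0.0366]
orientation: [176.5, 0.1, 177.6]
force: [-0.9, 0.9, -0.4]
opening: 0.0001
```

```bash
python3 - <<'E'
from plant import ctrl
from h import *
o=ctrl.get_obs(); print(toS(o["tool_pos"]),o["orientation"],o["force"])
E
```

```text
[0.03427796 0.1253301  0.03655873] [1.76490299e+02 1.17341547e-01 1.77645435e+02] [-0.86392331  0.8722453  -0.39536444]
```

Call:
jog_arm:
  commands:
    - {"x":0,"y":-0.6,"z":-0.2,"roll":0}
    - {"x":0,"y":-0.4,"z":0,"roll":0}
    - {"x":0,"y":0,"z":0,"roll":0}

```text
clock: 25.65
tool_pos: [0.5357, 0.1296, 0.0382]
orientation: [176.2, 0.2, 177.6]
force: [-6.3, 19.2, 0.4]
opening: 0.0004
```

Call:
jog_arm:
  commands:
    - {"x":0,"y":-0.2,"z":0,"roll":0}
    - {"x":0,"y":0,"z":0,"roll":0}

```text
clock: 25.85
tool_pos: [0.5358, 0.1294, 0.0383]
orientation: [176.1, 0.3, 177.6]
force: [-9.2, 28.8, 0.8]
opening: 0.0004
```

Call:
jog_arm:
  commands:
    - {"x":0,"y":-0.2,"z":0,"roll":0}
    - {"x":0,"y":0,"z":0,"roll":0}

```text
clock: 26.05
tool_pos: [0.536, 0.1292, 0.0384]
orientation: [175.9, 0.3, 177.6]
force: [-12.1, 38.5, 2.3]
opening: 0.0005
```

Call:
jog_arm:
  commands:
    - {"x":0,"y":-0.2,"z":0,"roll":0}
    - {"x":0,"y":0,"z":0,"roll":0}

```text
clock: 26.25
tool_pos: [0.5362, 0.129, 0.0385]
orientation: [175.8, 0.4, 177.6]
force: [-16.5, 46.9, 1.9]
opening: 0.0006
```

Now a hard contact: 10 N per step with only 0.2 mm of motion, so that is the stop. My earlier fence pushes may also have been friction only, so I'll repeat them to a hard contact.

Call:
jog_arm:
  commands:
    - {"x":0,"y":1,"z":0,"roll":0}
    - {"x":0,"y":1,"z":0,"roll":0}
    - {"x":0,"y":0.2,"z":-3,"roll":0}
    - {"x":0,"y":0.2,"z":-3,"roll":0}
    - {"x":0,"y":0.1,"z":-2,"roll":0}
    - {"x":2,"y":-2,"z":-0.1,"roll":0}
    - {"x":2,"y":-3,"z":-0.2,"roll":0}
    - {"x":1.5,"y":-4,"z":-0.2,"roll":0}
    - {"x":0,"y":-0.2,"z":3,"roll":0}
    - {"x":0,"y":-0.2,"z":3,"roll":0}
    - {"x":0,"y":-0.1,"z":1.8,"roll":0}
    - {"x":0,"y":0,"z":0,"roll":0}

```text
clock: 27.45
tool_pos: [0.4751, 0.0509, 0.0378]
orientation: [176.6, -0.2, 177.5]
force: [-0.3, 0.4, -0.1]
opening: 0.0006
```

```bash
python3 - <<'E'
from plant import ctrl
from h import *
o=ctrl.get_obs(); print(toS(o["tool_pos"]),o["orientation"],o["force"])
s=ctrl.snapshot("wrist");cv2.imwrite("pics/w15.png",s["image"][:,:,::-1]); w=wristcam(s,o)
t=ctrl.snapshot("scene");cv2.imwrite("pics/s15.png",cv2.resize(t["image"][150:250,160:300,::-1],None,fx=5,fy=5,interpolation=cv2.INTER_CUBIC))
E
```

```text
[-0.02248773  0.03698854  0.03780705] [ 1.76634032e+02 -1.66911690e-01  1.77542652e+02] [-0.27048303  0.400089   -0.13503844]
```

View pics/s15.png

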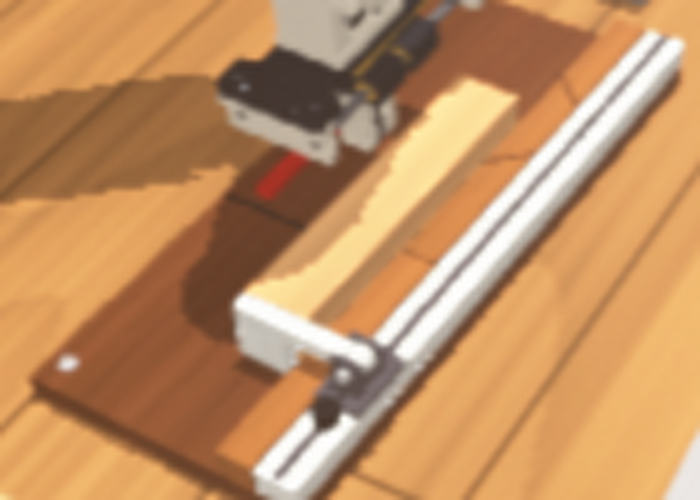

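View pics/w15.png

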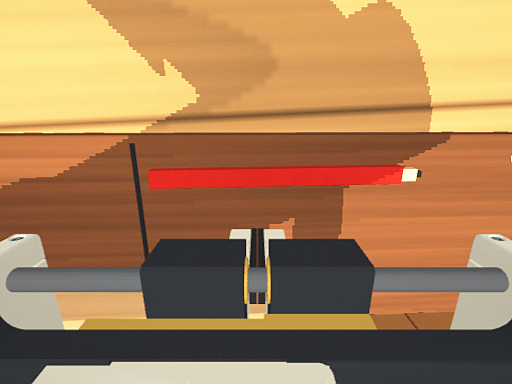

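Call:
jog_arm:
  commands:
    - {"x":-0.7,"y":0,"z":0,"roll":0}
    - {"x":-0.7,"y":0,"z":0,"roll":0}
    - {"x":-0.6,"y":0,"z":0,"roll":0}
    - {"x":-0.3,"y":0,"z":0,"roll":0}
    - {"x":0,"y":0,"z":0,"roll":0}

```text
clock: 28.05
tool_pos: [0.4983, 0.0513, 0.0399]
orientation: [176.5, -0.1, 177.6]
force: [-8.8, 2.8, 4.7]
opening: 0.0004
```

Call:
jog_arm:
  commands:
    - {"x":-0.2,"y":0,"z":0,"roll":0}
    - {"x":0,"y":0,"z":0,"roll":0}

```text
clock: 28.25
tool_pos: [0.4983, 0.051, 0.0395]
orientation: [176.6, -0.3, 177.6]
force: [-13.7, 4.3, 9.0]
opening: 0.0004
```

Call:
jog_arm:
  commands:
    - {"x":-0.2,"y":0,"z":0,"roll":0}
    - {"x":0,"y":0,"z":0,"roll":0}

```text
clock: 28.45
tool_pos: [0.4983, 0.0508, 0.0393]
orientation: [176.6, -0.5, 177.5]
force: [-22.2, 6.8, 14.1]
opening: 0.0003
```

Rigid at the same x as before (force rises with no motion), so the fence contact is real. Now I repeat at the stop end.

Call:
jog_arm:
  commands:
    - {"x":1,"y":0,"z":0,"roll":0}
    - {"x":0.3,"y":-3,"z":-0.2,"roll":0}
    - {"x":0,"y":-3,"z":-0.2,"roll":0}
    - {"x":0,"y":-3,"z":-0.2,"roll":0}
    - {"x":0,"y":-3,"z":-0.2,"roll":0}
    - {"x":-0.5,"y":0,"z":0,"roll":0}
    - {"x":-0.4,"y":0,"z":0,"roll":0}
    - {"x":-0.2,"y":-0.1,"z":0,"roll":0}
    - {"x":0,"y":0,"z":0,"roll":0}

```text
clock: 29.35
tool_pos: [0.4926, -0.0699, 0.0398]
orientation: [176.5, -0.4, 177.6]
force: [-12.4, -2.6, 8.1]
opening: 0.0003
```

Call:
jog_arm:
  commands:
    - {"x":-0.2,"y":-0.1,"z":0,"roll":0}
    - {"x":0,"y":0,"z":0,"roll":0}

```text
clock: 29.55
tool_pos: [0.4926, -0.0704, 0.0394]
orientation: [176.5, -0.6, 177.6]
force: [-18.7, 3.7, 12.4]
opening: 0.0004
```

```bash
python3 - <<'E'
from plant import ctrl
from h import *
o=ctrl.get_obs(); print(toS(o["tool_pos"]),o["orientation"],o["force"])
E
```

```text
[ 0.00027554 -0.08342278  0.03939846] [176.5132797   -0.57360741 177.57915553] [-18.68221859   3.67751463  12.44138869]
```

Rigid there too, at x 0.0003 against 0.0006. Final tail check.

Call:
jog_arm:
  commands:
    - {"x":1,"y":0,"z":0,"roll":0}
    - {"x":0.2,"y":0.2,"z":-3,"roll":0}
    - {"x":0,"y":0.2,"z":-3,"roll":0}
    - {"x":0,"y":0.1,"z":-2,"roll":0}
    - {"x":0,"y":3.5,"z":0.2,"roll":0}
    - {"x":0,"y":3.5,"z":0.2,"roll":0}
    - {"x":-0.6,"y":3.5,"z":0.2,"roll":0}
    - {"x":-1,"y":3.5,"z":0.2,"roll":0}
    - {"x":-1,"y":3.5,"z":0.2,"roll":0}
    - {"x":-1,"y":3.5,"z":0.2,"roll":0}
    - {"x":-1,"y":3,"z":0.2,"roll":0}
    - {"x":0,"y":0,"z":0,"roll":0}

```text
clock: 30.75
tool_pos: [0.5447, 0.1726, 0.1218]
orientation: [176.4, 0.2, 177.8]
force: [0.3, -0.9, -0.3]
opening: 0.0007
```

```bash
python3 - <<'E'
from plant import ctrl
from h import *
o=ctrl.get_obs(); print(toS(o["tool_pos"]),o["orientation"],o["force"])
E
```

```text
[0.04165415 0.16152429 0.12176628] [176.42336377   0.24085607 177.82884353] [ 0.29629329 -0.90830621 -0.25520193]
```

Call:
jog_arm:
  commands:
    - {"x":0.7,"y":-0.2,"z":3,"roll":0}
    - {"x":0,"y":-0.2,"z":3,"roll":0}
    - {"x":0,"y":-0.1,"z":2.2,"roll":0}
    - {"x":0,"y":-1,"z":0,"roll":0}
    - {"x":0,"y":-1,"z":-0.1,"roll":0}
    - {"x":0,"y":-1,"z":-0.1,"roll":0}
    - {"x":0,"y":-0.5,"z":-0.1,"roll":0}
    - {"x":0,"y":0,"z":0,"roll":0}

```text
clock: 31.55
tool_pos: [0.535, 0.1328, 0.0414]
orientation: [176.4, 0.2, 177.6]
force: [-0.8, 0.8, -0.2]
opening: 0.0007
```

Call:
jog_arm:
  commands:
    - {"x":0,"y":-0.3,"z":0,"roll":0}
    - {"x":0,"y":-0.3,"z":0,"roll":0}
    - {"x":0,"y":0,"z":0,"roll":0}

```text
clock: 31.85
tool_pos: [0.535, 0.1293, 0.0406]
orientation: [176.3, 0.2, 177.6]
force: [-3.5, 9.1, 2.8]
opening: 0.0008
```

Call:
jog_arm:
  commands:
    - {"x":0,"y":-0.2,"z":0,"roll":0}
    - {"x":0,"y":0,"z":0,"roll":0}

```text
clock: 32.05
tool_pos: [0.5351, 0.1291, 0.0407]
orientation: [176.2, 0.3, 177.6]
force: [-6.1, 17.4, 3.2]
opening: 0.0004
```

Call:
jog_arm:
  commands:
    - {"x":0,"y":-0.2,"z":0,"roll":0}
    - {"x":0,"y":0,"z":0,"roll":0}

```text
clock: 32.25
tool_pos: [0.5352, 0.1289, 0.0407]
orientation: [176.1, 0.3, 177.6]
force: [-8.6, 26.3, 4.3]
opening: 0.0002
```

Rigid at the same y as before (0.129). Retracting straight back along +y, then up and away so I can check the result.

Call:
jog_arm:
  commands:
    - {"x":0,"y":0.6,"z":0,"roll":0}
    - {"x":0,"y":1,"z":0,"roll":0}
    - {"x":0,"y":1,"z":0,"roll":0}
    - {"x":0,"y":0.2,"z":-3,"roll":0}
    - {"x":0,"y":0.2,"z":-3,"roll":0}
    - {"x":0,"y":0.2,"z":-3,"roll":0}
    - {"x":0,"y":0.2,"z":-3,"roll":0}
    - {"x":1,"y":3,"z":0,"roll":0}
    - {"x":1,"y":3,"z":0,"roll":0}
    - {"x":1,"y":3,"z":0,"roll":0}
    - {"x":1,"y":3,"z":0,"roll":0}
    - {"x":0,"y":0,"z":0,"roll":0}

```text
clock: 33.45
tool_pos: [0.4994, 0.2744, 0.1689]
orientation: [176.5, 0.1, 177.8]
force: [0.7, -0.2, -0.1]
opening: 0.0002
```

```bash
python3 - <<'E'
from plant import ctrl
from fit import *
o=ctrl.get_obs(); print(o["tool_pos"],o["force"])
t=ctrl.snapshot("scene");cv2.imwrite("pics/s16.png",cv2.resize(t["image"][150:260,150:300,::-1],None,fx=5,fy=5,interpolation=cv2.INTER_CUBIC))
t=ctrl.snapshot("top");cv2.imwrite("pics/t16.png",cv2.resize(t["image"][165:290,165:420,::-1],None,fx=3,fy=3,interpolation=cv2.INTER_CUBIC))
cv2.imwrite("pics/t16z.png",cv2.resize(t["image"][175:240,200:335,::-1],None,fx=5.9,fy=5.9,interpolation=cv2.INTER_CUBIC))
E
```

```text
[0.49938313 0.27443538 0.16893105] [ 0.67233174 -0.21153562 -0.05788526]
```

View pics/s16.png

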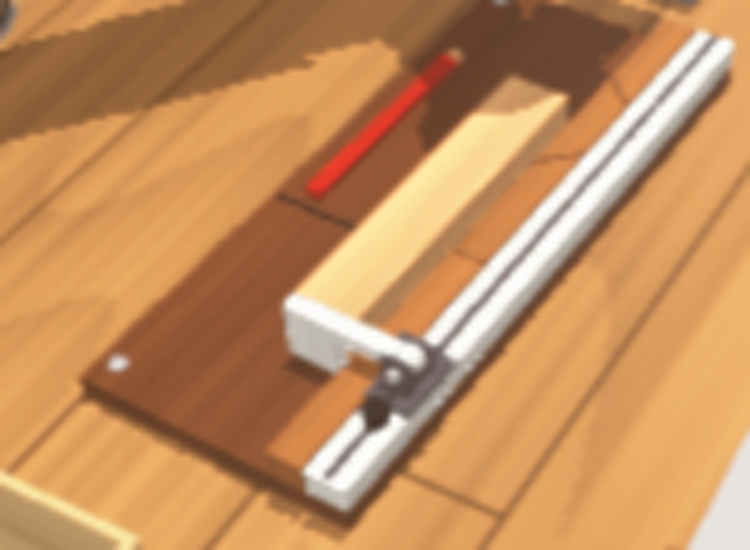

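View pics/t16.png

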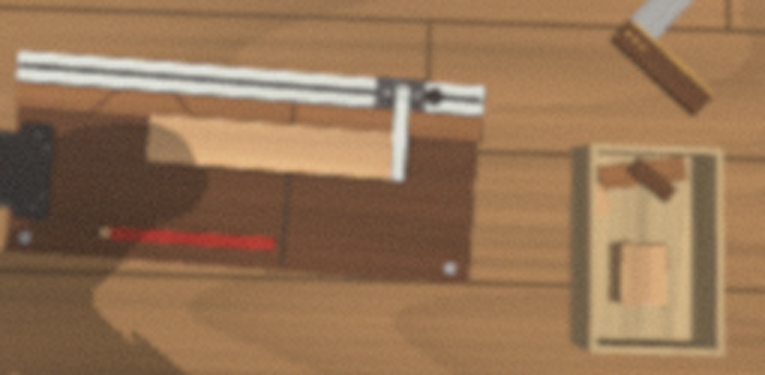

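View pics/t16z.png

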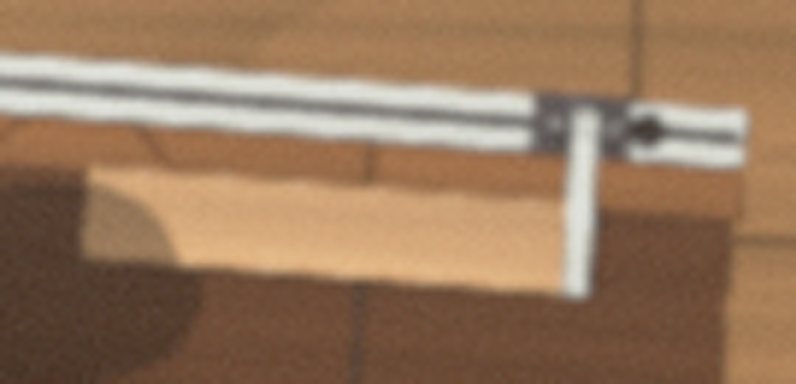

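The top view shows the batten running along the fence with its end on the blade (zoomed at (565,245)). The stop is level over the fence, the offcut is in the box (crop (643,273)), and the pencil and other things look unmoved. The gripper is clear, so I'm handing in.

```bash
python3 - <<'E'
from plant import ctrl
print(ctrl.close_job(), ctrl.get_obs()["clock"])
E
```

```text
the job is handed in; nothing more can be done
the job is handed in; nothing more can be done
```

The job is handed in at about 33.5 s of the 72 s allowed, with all three steps carried out. No verdict was reported.

- **Offcut:** I gripped it along its length (opening 60 mm) and put it in the offcut box. The last top view shows it lying flat at the front end, clear of the scraps.
- **Length stop:** I pushed it over with closed fingers and pressed it down to about 26 N. The fingertips stopped 62 mm above the bench, which is the stop's fully-down height. The last pictures show it level over the fence.
- **Batten:** I pushed it to the fence and along it to the stop. The last checks met hard contact:
  - **Stop:** pushes of up to 47 N and then 26 N both ended at the same place, within 0.5 mm.
  - **Fence:** pushes near the two ends stopped within 0.3 mm of each other in station x. The last pictures show no gap at the stop or the fence.
- **Other things:** those in view in the last pictures looked unmoved. I did not measure them.

Three checks failed or disagreed on the way:
- **First stop contact:** the first contact I read at the stop (8.7 N) was only friction, and the batten was still several mm short. I found this on re-checking and pushed it home.
- **Fence position:** the fence contact was about 5 mm nearer the robot than my camera estimate of the station. I trusted the contact.
- **Tool tilt:** a fast move left the tool tilted about 3.5°, which I could not correct and had to allow for afterwards.

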